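Gauge the rail's keyway and set the result tally

ROBOT

A 6-joint arm with a two-finger parallel gripper is mounted at the origin on a cart in front of the work surface, level with it; the furniture and walls round the work are solid. World frame = base frame: x ahead of the robot, y to its left, z up, the work surface at z = 0. Lengths are in m, angles in rad, forces in N, time in s.
With the tool pointing down it reaches from about 0.225 to 0.875 m from the base axis. Payload 3.4 kg.
Tool frame: the origin (TCP) lies at the very end of the fingers, on their centre line; the grasp point (between the pads) lies behind it (manip.grasp_offset is the z of the grasp point in the tool frame, in m); z points along the fingers, y is the line along which they close (so a half turn about z gives the same grasp; the last joint's range is limited). The gripper opens to 85 mm and grips with 20 to 120 N. Pads are 22 mm wide; open, the fingers measure 114 mm over their backs; the gripper's body (76 mm by 85 mm) begins 54 mm behind the grasp point. The pads swing forward as they close: fully open they stand 13 mm farther back than shut.
Start: joints at [1.116, 0.276, 1.505, -0, 1.361, -0.121], TCP at [0.188, 0.543, 0.231] pointing down, gripper open.
Joint ranges: [-2.89, 2.89], [-0.75, 2.08], [0.22, 2.7], [-1.18, 4.32], [0.11, 2.71], [-2.7, 2.7]. Speed limits (rad/s): [2.57, 2.57, 3.14, 3.14, 3.14, 3.14].

INTERFACE

Orientations are given as a unit quaternion [w, x, y, z].
In Python, from rig import manip gives the robot as it stands.
- The arm moves only by the shell command python3 -m pendant 'ROWS' [FORCE]. ROWS is JSON, a list of rows, each an object of numbers: "dx", "dy", "dz": the shift along the tool's x, y, z in m; "rx", "ry", "rz": the turn, a rotation vector about the tool's x, y, z in degrees; "hand": the finger opening in m, from 0 to 0.0854. In form: [{"dx": .., "dy": .., "dz": .., "rx": .., "ry": .., "rz": .., "hand": ..}, ...]. A call has 1 to 12 rows; each row shifts and turns the commanded pose from where the row before left it, along the tool's axes as they then stand; what a row does not reach is not made up. A row lasts 1/12 s, in which the tool goes at most 41.7 mm and 7.16 degrees, less where a joint would pass 70% of its speed; a pose out of reach is approached as far as the arm can. A call is refused whole if a number of a shift passes 0.0417 or a number of a turn 7.16, either way. A call with a gripper value outside its range is refused whole. The fingers move at their own pace and stop on an object; FORCE is the grip in N (left out, the last holds). Time passes only in rows, so rows that do not move let the fingers close. It gives the time, the measured TCP pose, the force, the opening and the grip force at its end, in the units of the state.
- manip.get_state(): the state, without advancing time (a new reading comes with each control period).
- manip.get_image(name): name is "side" or "top"; returns a dict with "frame" (480x640x3 uint8, red, green, blue), "fx", "fy", "cx", "cy" (pixels), "distortion" ([k1, k2, p1, p2, k3] as OpenCV has them; the pictures are not rectified), "position" and "attitude" of the camera in the world. Camera axes: x right, y up, looking along -z (the intrinsics and any distortion apply to the point x, -y, -z); pixel columns grow to the right and rows downward; lengths in m; the calibration is good to about 2 mm. A picture is of the moment at which its call begins. There is no depth.
- manip.sign_off(): hands the job in; it is judged then, once.
The state is a dict: "clock": time; "qpos": joint angles; "qd": joint speeds; "effort": joint torques, N m; "position": TCP position; "ee_rot": TCP orientation; "contact_force": force on the tool from outside, world axes, zero at the start; "moment": the same for the moment, N m; "width": finger opening in m; "gripper_force": force on a finger pad.
Only numpy, scipy, OpenCV 4.12 (cv2) and the standard library are available. Lean on these libraries where they do the work, as an engineer would, in place of code of your own. Each camera call takes 0.05 s, during which the arm holds its last target. There are 200 camera calls.

TASK

A groove of unknown depth crosses the guide rail held in the fixture. Take the sprung depth gauge from its stand, find the groove with its probe and gently press the gauge down until its base sits flat on the rail with the probe on the groove's floor, and leave it sitting there. Then slide the tally fully to the left if the groove is 7.5 mm deep or more, or fully to the right if it is shallower, without disturbing the specimen cup or the small carton.

Things in the scene. Friction and masses are not known exactly. Their poses are not given: they have to be found in the camera images.
- fixture: Dark steel plate 80 x 130 x 10 mm (x, y, z) with two aluminium cheeks, fixed to the worktop; origin at the centre of the underside, z up. It holds fast an aluminium guide rail 36 mm wide (x), 150 mm long (y), flat top 40 mm above the worktop, 10 mm above the cheeks. More than 35 N on rail or fixture is too rough.
- rail_top (a point): Point in the plane of the rail's top, 40 mm above the fixture's origin, same axes. It is not the groove: the one square-edged groove, 8 mm wide, crosses the rail's full width along x, its middle anywhere from y = -20 to +20 mm in this frame (not measured; see it or feel for it). It is 4 to 11 mm deep (not measured).
- gauge: Loose sprung depth gauge, 0.55 kg, upright in its stand. Steel base bar 30 x 64 x 12 mm (x, y, z), flat underside; origin at the underside's centre, on the probe's axis, z up. A steel probe 5 mm thick with a flat, slightly rounded tip sticks out 14 mm below the underside when free. In use the base's 64 mm lie along the rail's y, across the groove.
- gauge_grip (a point): Centre of the gauge's black grip column, 48 mm above its underside; the column is 22 x 26 mm (x, y) and reaches from 12 to 72 mm above the underside; grip it across its 26 mm (y). On its -x face a dark pointer rises with the probe beside a white scale (tick every 2 mm, lowest = 0); a steel pin rises likewise out of the top.
- probe (a joint): How far the probe is pushed into the gauge, m: 0 free, 0.014 tip flush with the base. Base flat on the rail and tip on the groove's floor: groove depth = 0.014 minus this. Pushing it in takes 8.5 to 9 N (more than the gauge's weight); unloaded it springs out again with 0.5 to 1 N. Once pressed flat, the gauge stays flat when let go.
- stand: Grey plastic stand for the gauge, 42 x 76 x 26 mm, fixed to the worktop, with a well 16 x 24 mm for the probe; the gauge's base just lies on its top, nothing holds it. Origin at the centre of the underside.
- tally_base: Aluminium track of the result tally, 40 x 130 x 14 mm (x, y, z), fixed to the worktop; origin at the centre of the underside. Left is its +y end, right its -y end.
- tally (a joint): Place of the tally's black grip along the track, in m: 0 is fully right (-y), 0.08 is fully left (+y); starts near the middle. It stays where it is left and takes about 1.5 N to slide; counts as fully home within 8 mm of the stop.
- tally_top (a point): Centre of the top of the tally's black grip, a block 28 x 20 x 40 mm (x, y, z), its top 54 mm above the worktop.
- specimen_cup_2: Bystander: loose specimen cup with a white screw lid, 65 mm wide, 70 mm high; origin at the centre of the underside. Leave alone.
- coverglass_box: Bystander: loose small white carton, 34 x 52 x 22 mm; origin at the centre of the underside. Leave alone.
There are look-alikes about, which are no part of the job. What is shaped like the fixture but purple is not meant.

How it is judged:
On the way:
1. the gauge's base is pressed flat on the rail with the probe on the floor of the groove, the tally not yet set (x of gauge in the frame of rail_top between -0.01 and 0.01 m and y of gauge in the frame of rail_top between -0.03 and 0.03 m and z of gauge in the frame of rail_top between -0.0015 and 0.0015 m and angle between gauge's own z axis and vertical below 0.05 rad and angle between the y axis of gauge and the y axis of fixture, either way round below 0.15 rad and value of joint probe between 0.0015 and 0.0112 m and value of joint tally between 0.015 and 0.065 m), for 0.3 s.
At the end, for the whole second after the job is handed in: The gauge rests let go, flat on the rail (within 1.5 mm, tilt < 0.05 rad, along the rail within 0.15 rad, centred across it within 10 mm), probe in the groove; the tally is within 8 mm of its left stop if the groove is 7.5 mm or deeper, else of its right stop (6.8 to 8.2 mm: either) (x of gauge in the frame of rail_top between -0.01 and 0.01 m and y of gauge in the frame of rail_top between -0.03 and 0.03 m and z of gauge in the frame of rail_top between -0.0015 and 0.0015 m and angle between gauge's own z axis and vertical below 0.05 rad and angle between the y axis of gauge and the y axis of fixture, either way round below 0.15 rad and value of joint probe between 0.0015 and 0.0112 m and linear speed of gauge below 0.01 m/s and ((value of joint probe below 0.0072 m and value of joint tally above 0.072 m) or (value of joint probe above 0.0058 m and value of joint tally below 0.008 m))); the robot touches nothing.
It fails at once if more than 35 N between the gauge and the fixture or rail (contact force between gauge and fixture above 35 N).
It fails at once if more than 35 N between the robot and the fixture or rail (contact force between any of the fingers, the arm and fixture above 35 N).
It fails at once if a bystander (specimen cup, small carton) moved more than 15 mm (distance of any of specimen_cup_2, coverglass_box from where it was at the start of the episode above 0.015 m).
It also fails if it takes over 61 s, if anything falls off the work surface, if the arm or the gripper's body presses on something with over 40 N, if the wrist force passes 120 N, or if a joint passes its speed limit or range.

## Working session

There is one attempt and no reset: what is moved stays moved. The work goes in short steps, Python scripts to look and compute and a shell command to move; the robot and the scene stay as the last step left them, time stands still between calls to the robot, and variables do not carry over. Pictures are saved under pics/ and viewed, at most 10 in all, crops included, and the job is handed in when it is done.

```bash
ls; mkdir -p pics
cat > h.py <<'E'
import numpy as np, cv2, json
from scipy.spatial.transform import Rotation as R
from rig import manip
def snap(n,f):
    im=manip.get_image(n); cv2.imwrite('pics/'+f+'.png',im['frame'][:,:,::-1])
    c={k:(v.tolist() if hasattr(v,'tolist') else v) for k,v in im.items() if k!='frame'}
    json.dump(c,open('pics/'+f+'.json','w')); return im
def cam(f):
    c=json.load(open('pics/'+f+'.json'))
    K=np.array([[c['fx'],0,c['cx']],[0,c['fy'],c['cy']],[0,0,1]]); a=np.array(c['attitude'],float)
    Rm=a if a.shape==(3,3) else R.from_quat(a,scalar_first=True).as_matrix()
    return K,np.array(c['distortion']),np.array(c['position']),Rm
def ray(f,uv,z):
    K,d,p,Rm=cam(f); n=cv2.undistortPoints(np.array([[uv]],float),K,d)[0,0]
    v=Rm@np.array([n[0],-n[1],-1]); return p+v*(z-p[2])/v[2]
def proj(f,P):
    K,d,p,Rm=cam(f); q=(np.array(P)-p)@Rm; q=q*[1,-1,-1]
    return cv2.projectPoints(q.reshape(-1,1,3),np.zeros(3),np.zeros(3),K,d)[0][:,0]
def crop(f,x0,y0,x1,y1,s,o):
    i=cv2.imread('pics/'+f+'.png')[y0:y1,x0:x1]; cv2.imwrite('pics/'+o+'.png',cv2.resize(i,None,fx=s,fy=s,interpolation=cv2.INTER_CUBIC))
E
python3 - <<'E'
from h import *
snap('top','t0');snap('side','s0')
print(open('pics/t0.json').read(),open('pics/s0.json').read(),manip.grasp_offset,manip.get_state())
E
```

```text
pics
{"fx": 513.8602286484777, "fy": 513.8602286484777, "cx": 320.5237888579011, "cy": 237.2643389000856, "distortion": [-0.14232321555468574, 0.0, 0.0, 0.0, 0.0], "position": [0.30198951853148026, 0.36948700034386794, 0.9283523123047663], "attitude": [0.7321894626115611, 0.0737740824266946, -0.0684762365693805, -0.6736222833517214]} {"fx": 450.145468402875, "fy": 450.145468402875, "cx": 324.2751140444971, "cy": 243.5566566981013, "distortion": [-0.03617828961367029, 0.0, 0.0, 0.0, 0.0], "position": [0.4418133582822015, 1.0137180171110876, 0.6231426550686787], "attitude": [-0.0408663124391774, -0.010923704867258481, 0.4217707868084246, 0.9057151983789381]} -0.0187 {'clock': 0.1, 'qpos': array([ 1.11603339e+00,  2.76544509e-01,  1.50600343e+00, -9.82687454e-06,
        1.36067213e+00, -1.21017033e-01]), 'qd': array([-0.00090586, -0.00180064, -0.00357212, -0.00019479,  0.00047394,
        0.00036397]), 'effort': array([ 2.04186981e-03, -4.17699087e+01, -2.46405905e+01, -1.54636496e-04,
        5.81580010e-03, -7.96626125e-06]), 'position': array([0.18817621, 0.54285213, 0.23052016]), 'ee_rot': array([-2.26429241e-04,  1.66098486e-01,  9.86108833e-01, -7.81584724e-04]), 'contact_force': array([-0.1424834 , -0.35574076,  0.19332705]), 'moment': array([-0.01830018, -0.02371622, -0.02056989]), 'gripper_force': 0.0, 'width': 0.08521152876449178}
```

View pics/t0.png

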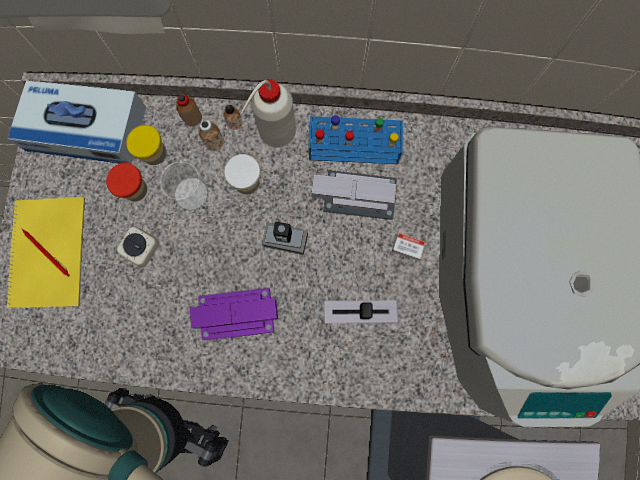

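View pics/s0.png

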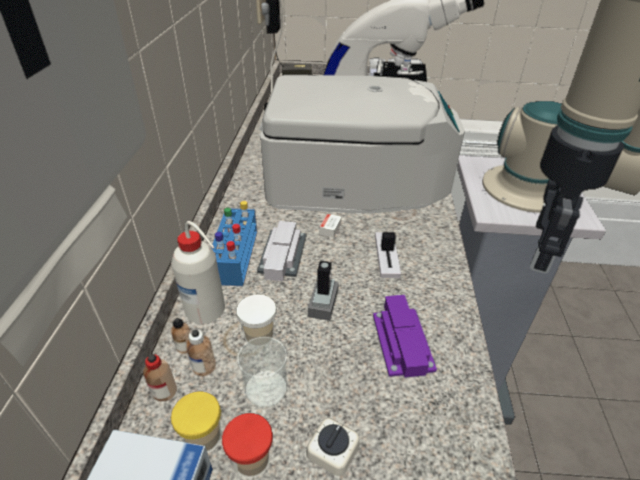

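The grey fixture with its rail is at top (354,192). The purple look-alike at (233,313) is not meant. The gauge in its stand is at (284,236), the tally at (361,311), the white-lid cup at (242,173) and the carton at (409,245). I'll enlarge to confirm and measure.

Run:
```python
from h import *
crop('t0',250,160,430,330,3.5,'t0c')
crop('s0',240,200,420,320,4.4,'s0c')
```

```text
(no output)
```

View pics/t0c.png

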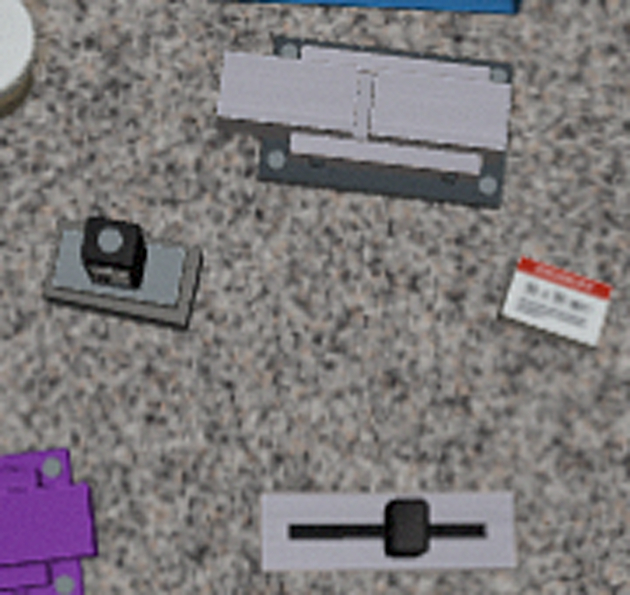

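View pics/s0c.png

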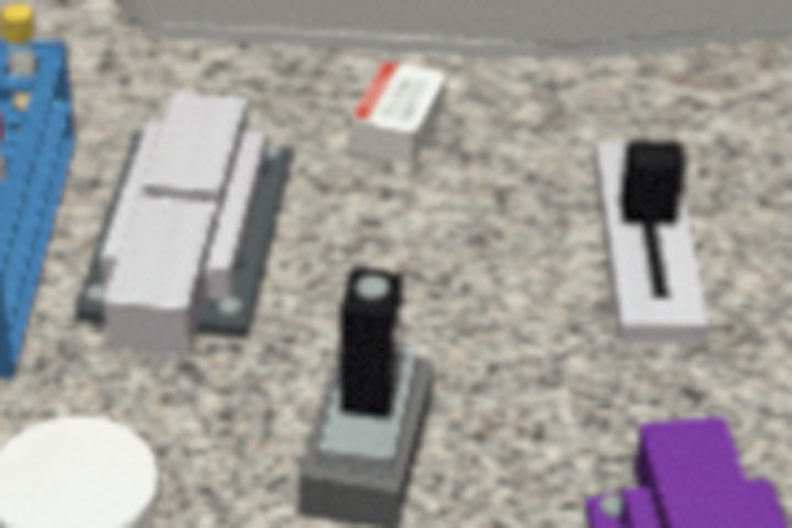

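```bash
cat > m.py <<'E'
from h import *
T=lambda x,y:(250+(x+.5)/3.5-.5,160+(y+.5)/3.5-.5)
S=lambda x,y:(240+(x+.5)/4.4-.5,200+(y+.5)/4.4-.5)
def quad(name,z,c,F,f):
    P=np.array([ray(f,F(*p),z) for p in c])[:,:2]
    print(name,'ctr',P.mean(0).round(4),'edges',np.linalg.norm(P-np.roll(P,-1,0),axis=1).round(4),
     'yaw',[round(float(np.degrees(np.arctan2(*(a-b)))),1) for a,b in((P[0],P[1]),(P[3],P[2]))])
quad('rail',.04,[(222,53),(511,86),(507,150),(217,117)],T,'t0')
quad('railS',.04,[(107,300),(177,93),(246,98),(190,307)],S,'s0')
quad('gbase',.038,[(66,228),(190,250),(179,305),(52,285)],T,'t0')
quad('tally',.014,[(264,493),(516,493),(514,570),(262,569)],T,'t0')
for n,f,F,a,b in(('groove','t0',T,(366,70),(361,138)),('grooveS','s0',S,(145,189),(213,196))):
    A,B=ray(f,F(*a),.04),ray(f,F(*b),.04); print(n,((A+B)/2).round(4))
def tri(a,b):
    r=[]
    for f,uv in(('t0',T(*a)),('s0',S(*b))):
        p=cam(f)[2]; v=ray(f,uv,0)-p; r.append((p,v/np.linalg.norm(v)))
    A=sum(np.eye(3)-np.outer(v,v) for p,v in r); return np.linalg.solve(A,sum((np.eye(3)-np.outer(v,v))@p for p,v in r))
print('pin',tri((111,240),(372,287)).round(4))
print('pinray',ray('t0',T(111,240),.098),ray('s0',S(372,287),.098))
print('tallytop',ray('t0',T(407,524),.054),ray('s0',S(655,158),.054))
for p in [(16,60),]: pass
print('carton',ray('t0',T(555,303),.022),'cup',ray('t0',(242,173),.07))
E
python3 m.py
```

```text
rail ctr [0.5773 0.3316] edges [0.1506 0.0345 0.1498 0.0346] yaw [1.9, 1.9]
railS ctr [0.5776 0.3312] edges [0.1482 0.0338 0.1483 0.0361] yaw [2.6, 1.7]
gbase ctr [0.4806 0.4478] edges [0.0642 0.0288 0.0651 0.0302] yaw [5.5, 4.3]
tally ctr [0.3607 0.3019] edges [0.1283 0.039  0.1274 0.0383] yaw [-4.6, -4.3]
groove [0.5759 0.3319 0.04  ]
grooveS [0.579 0.331 0.04 ]
pin [0.4812 0.4487 0.0986]
pinray [0.4810593 0.4487908 0.098    ] [0.48153919 0.44793599 0.098     ]
tallytop [0.36229897 0.29651502 0.054     ] [0.36317278 0.30123393 0.054     ]
carton [0.48345478 0.22526774 0.022     ] cup [0.58043067 0.53058879 0.07      ]
```

```bash
cat >> h.py <<'E'
def go(x,y,z,yaw):
    s=manip.get_state(); Rm=R.from_quat(s['ee_rot'],scalar_first=True)
    a=np.radians(yaw); tx=np.array([-np.cos(a),-np.sin(a),0]); ty=np.array([-np.sin(a),np.cos(a),0])
    Rt=R.from_matrix(np.c_[tx,ty,[0,0,-1]]); 
    print('turn first (deg)',(Rm.inv()*Rt).as_rotvec(degrees=True).round(2),'then shift mm',(Rt.inv().apply(np.array([x,y,z])-s['position'])*1e3).round(2),
     'F',s['contact_force'].round(2),'w',round(s['width'],4),'t',round(s['clock'],2),'pos',s['position'].round(4))
E
python3 -c "
from h import *
go(.481,.4482,.15,-5)"
```

```text
turn first (deg) [ -0.09  -0.02 -14.12] then shift mm [-299.96  -68.77   80.52] F [-0.14 -0.36  0.19] w 0.0852 t 0.1 pos [0.1882 0.5429 0.2305]
```

```bash
python3 -m pendant '[{"rz":-4.7},{"rz":-4.7},{"rz":-4.72},{"dx":-0.03,"dy":-0.007},{"dx":-0.035,"dy":-0.008},{"dx":-0.035,"dy":-0.008,"dz":0.01},{"dx":-0.035,"dy":-0.008,"dz":0.01},{"dx":-0.035,"dy":-0.008,"dz":0.015},{"dx":-0.035,"dy":-0.008,"dz":0.015},{"dx":-0.035,"dy":-0.008,"dz":0.015},{"dx":-0.035,"dy":-0.008,"dz":0.015},{"dx":-0.025,"dy":-0.0058}]'
python3 -m pendant '[{},{},{}]'; python3 -c "
from h import *
go(.481,.4482,.06,-5)"
```

```text
turn first (deg) [ -0.09  -0.02 -14.12] then shift mm [-299.96  -68.77  170.52] F [-0.14 -0.36  0.19] w 0.0852 t 0.1 pos [0.1882 0.5429 0.2305]invalid input
invalid input
```

```bash
python3 -m pendant '[{"dx":0,"dy":0,"dz":0,"rx":0,"ry":0,"rz":-4.7,"hand":0.085},{"dx":0,"dy":0,"dz":0,"rx":0,"ry":0,"rz":-4.7,"hand":0.085},{"dx":0,"dy":0,"dz":0,"rx":0,"ry":0,"rz":-4.72,"hand":0.085}]'; python3 -m pendant --help
```

```text
clock: 0.35
position: [0.1883, 0.543, 0.2308]
ee_rot: [-0.0, 0.042, 0.999, -0.001]
contact_force: [0.6, -0.5, 0.7]
width: 0.085
gripper_force: 0.0invalid input: not JSON, or not a number
```

```bash
python3 -m pendant '[{"dx":-0.03,"dy":-0.007,"dz":0,"rx":0,"ry":0,"rz":0,"hand":0.085},{"dx":-0.035,"dy":-0.008,"dz":0,"rx":0,"ry":0,"rz":0,"hand":0.085},{"dx":-0.035,"dy":-0.008,"dz":0.01,"rx":0,"ry":0,"rz":0,"hand":0.085},{"dx":-0.035,"dy":-0.008,"dz":0.01,"rx":0,"ry":0,"rz":0,"hand":0.085},{"dx":-0.035,"dy":-0.008,"dz":0.015,"rx":0,"ry":0,"rz":0,"hand":0.085},{"dx":-0.035,"dy":-0.008,"dz":0.015,"rx":0,"ry":0,"rz":0,"hand":0.085},{"dx":-0.035,"dy":-0.008,"dz":0.015,"rx":0,"ry":0,"rz":0,"hand":0.085},{"dx":-0.035,"dy":-0.008,"dz":0.015,"rx":0,"ry":0,"rz":0,"hand":0.085},{"dx":-0.025,"dy":-0.0058,"dz":0,"rx":0,"ry":0,"rz":0,"hand":0.085},{"dx":0,"dy":0,"dz":0,"rx":0,"ry":0,"rz":0,"hand":0.085}]'
python3 -m pendant '[{"dx":0,"hand":0.085}]'
python3 -m pendant '[{"dx":0,"dy":0,"dz":0,"rx":0,"ry":0,"rz":0}]'; python3 -c "
from h import *
go(.481,.4482,.06,-5)"
```

```text
clock: 1.18
position: [0.4863, 0.4459, 0.149]
ee_rot: [0.001, 0.046, 0.999, -0.001]
contact_force: [-0.4, 1.1, 0.6]
width: 0.0852
gripper_force: 0.0
turn first (deg) [-0.14  0.07 -0.26] then shift mm [ 5.44  1.83 88.97] F [-0.39  1.09  0.63] w 0.0852 t 1.18 pos [0.4863 0.4459 0.149 ]invalid input
invalid input
```

```bash
python3 -m pendant '[{"dx":0,"dy":0,"dz":0.02,"rx":0,"ry":0,"rz":0,"hand":0.085},{"dx":0,"dy":0,"dz":0,"rx":0,"ry":0,"rz":0,"hand":0.085},{"dx":0,"dy":0,"dz":0,"rx":0,"ry":0,"rz":0,"hand":0.085},{"dx":0,"dy":0,"dz":0,"rx":0,"ry":0,"rz":0,"hand":0.085}]'; python3 -c "
from h import *
go(.481,.4482,.06,-5)"
```

```text
clock: 1.52
position: [0.4807, 0.4489, 0.1317]
ee_rot: [-0.0, 0.043, 0.999, 0.0]
contact_force: [-0.1, -0.1, -0.7]
width: 0.0852
gripper_force: 0.0
turn first (deg) [ 0.   -0.01  0.03] then shift mm [-0.39 -0.7  71.67] F [-0.08 -0.12 -0.71] w 0.0852 t 1.52 pos [0.4807 0.4489 0.1317]
```

Settled accurately. Descend and close.

```bash
python3 -m pendant '[{"dx":0,"dy":0,"dz":0.02,"rx":0,"ry":0,"rz":0,"hand":0.085},{"dx":0,"dy":-0.0007,"dz":0.02,"rx":0,"ry":0,"rz":0,"hand":0.085},{"dx":0,"dy":0,"dz":0.02,"rx":0,"ry":0,"rz":0,"hand":0.085},{"dx":0,"dy":0,"dz":0.0117,"rx":0,"ry":0,"rz":0,"hand":0.085},{"dx":0,"dy":0,"dz":0,"rx":0,"ry":0,"rz":0,"hand":0.085},{"dx":0,"dy":0,"dz":0,"rx":0,"ry":0,"rz":0,"hand":0.085},{"dx":0,"dy":0,"dz":0,"rx":0,"ry":0,"rz":0,"hand":0.04},{"dx":0,"dy":0,"dz":0,"rx":0,"ry":0,"rz":0,"hand":0.03},{"dx":0,"dy":0,"dz":0,"rx":0,"ry":0,"rz":0,"hand":0.02},{"dx":0,"dy":0,"dz":0,"rx":0,"ry":0,"rz":0,"hand":0.01},{"dx":0,"dy":0,"dz":0,"rx":0,"ry":0,"rz":0,"hand":0.01},{"dx":0,"dy":0,"dz":0,"rx":0,"ry":0,"rz":0,"hand":0.01}]' 40
python3 -m pendant '[{"dx":0,"dy":0,"dz":0,"rx":0,"ry":0,"rz":0,"hand":0.01},{"dx":0,"dy":0,"dz":0,"rx":0,"ry":0,"rz":0,"hand":0.01},{"dx":0,"dy":0,"dz":0,"rx":0,"ry":0,"rz":0,"hand":0.01},{"dx":0,"dy":0,"dz":0,"rx":0,"ry":0,"rz":0,"hand":0.01}]'; python3 -c "
from h import *
go(.481,.4482,.06,-5)"
```

```text
clock: 2.52
position: [0.4815, 0.4482, 0.0603]
ee_rot: [0.0, 0.044, 0.999, 0.001]
contact_force: [-0.2, 1.1, 2.2]
width: 0.0251
gripper_force: 46.5
clock: 2.85
position: [0.4815, 0.4483, 0.0603]
ee_rot: [0.0, 0.044, 0.999, 0.0]
contact_force: [0.0, 0.2, 5.9]
width: 0.0254
gripper_force: 46.9
turn first (deg) [ 0.06  0.05 -0.01] then shift mm [ 0.53 -0.11  0.33] F [0.03 0.21 5.89] w 0.0254 t 2.85 pos [0.4815 0.4483 0.0603]
```

```bash
python3 -m pendant '[{"dx":0,"dy":0,"dz":-0.01,"rx":0,"ry":0,"rz":0,"hand":0.01},{"dx":0,"dy":0,"dz":-0.02,"rx":0,"ry":0,"rz":0,"hand":0.01},{"dx":0,"dy":0,"dz":-0.025,"rx":0,"ry":0,"rz":0,"hand":0.01},{"dx":0,"dy":0,"dz":-0.01,"rx":0,"ry":0,"rz":-3,"hand":0.01},{"dx":0,"dy":0,"dz":0,"rx":0,"ry":0,"rz":0,"hand":0.01},{"dx":0,"dy":0,"dz":0,"rx":0,"ry":0,"rz":0,"hand":0.01},{"dx":0,"dy":0,"dz":0,"rx":0,"ry":0,"rz":0,"hand":0.01}]' 60
python3 -c "
from h import *
go(.578,.3314,.11,-2)"
```

```text
clock: 3.43
position: [0.4799, 0.4468, 0.1226]
ee_rot: [-0.002, 0.018, 1.0, -0.001]
contact_force: [0.4, -0.1, -5.9]
width: 0.0251
gripper_force: 60.0
turn first (deg) [-0.16 -0.19 -0.06] then shift mm [-102.07 -111.89   12.61] F [ 0.43 -0.11 -5.88] w 0.0251 t 3.43 pos [0.4799 0.4468 0.1226]
```

```bash
python3 -m pendant '[{"dx":-0.012,"dy":-0.013,"dz":0,"rx":0,"ry":0,"rz":0,"hand":0.01},{"dx":-0.02,"dy":-0.022,"dz":0,"rx":0,"ry":0,"rz":0,"hand":0.01},{"dx":-0.02,"dy":-0.022,"dz":0,"rx":0,"ry":0,"rz":0,"hand":0.01},{"dx":-0.02,"dy":-0.022,"dz":0,"rx":0,"ry":0,"rz":0,"hand":0.01},{"dx":-0.02,"dy":-0.022,"dz":0,"rx":0,"ry":0,"rz":0,"hand":0.01},{"dx":-0.01,"dy":-0.011,"dz":0,"rx":0,"ry":0,"rz":0,"hand":0.01},{"dx":0,"dy":0,"dz":0.01,"rx":0,"ry":0,"rz":0,"hand":0.01},{"dx":0,"dy":0,"dz":0,"rx":0,"ry":0,"rz":0,"hand":0.01},{"dx":0,"dy":0,"dz":0,"rx":0,"ry":0,"rz":0,"hand":0.01},{"dx":0,"dy":0,"dz":0,"rx":0,"ry":0,"rz":0,"hand":0.01},{"dx":0,"dy":0,"dz":0,"rx":0,"ry":0,"rz":0,"hand":0.01}]'
python3 -c "
from h import *
go(.578,.3314,.094,-2)
snap('side','s1');crop('s1',220,160,360,265,5.7,'s1c')"
```

```text
clock: 4.35
position: [0.5783, 0.3334, 0.1145]
ee_rot: [-0.0, 0.017, 1.0, 0.0]
contact_force: [0.7, 0.5, -5.4]
width: 0.0253
gripper_force: 60.0
turn first (deg) [ 0.01 -0.03  0.07] then shift mm [ 0.27 -2.05 20.51] F [ 0.68  0.52 -5.42] w 0.0253 t 4.35 pos [0.5783 0.3334 0.1145]
```

View pics/s1c.png

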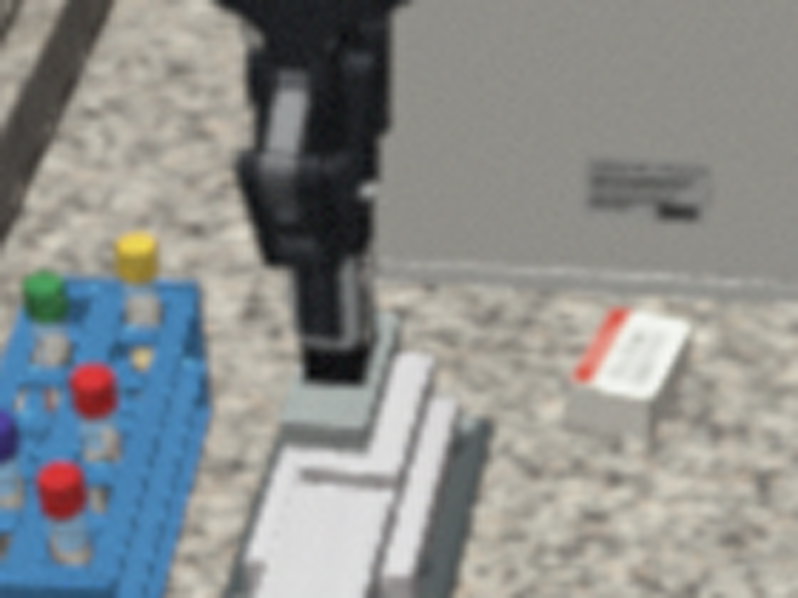

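```bash
python3 -m pendant '[{"dx":0,"dy":-0.002,"dz":0.01,"rx":0,"ry":0,"rz":0,"hand":0.01},{"dx":0,"dy":0,"dz":0.008,"rx":0,"ry":0,"rz":0,"hand":0.01},{"dx":0,"dy":0,"dz":0.004,"rx":0,"ry":0,"rz":0,"hand":0.01},{"dx":0,"dy":0,"dz":0,"rx":0,"ry":0,"rz":0,"hand":0.01},{"dx":0,"dy":0,"dz":0,"rx":0,"ry":0,"rz":0,"hand":0.01},{"dx":0,"dy":0,"dz":0,"rx":0,"ry":0,"rz":0,"hand":0.01},{"dx":0,"dy":0,"dz":0,"rx":0,"ry":0,"rz":0,"hand":0.01}]'
python3 -c "
from h import *
go(.578,.3314,.094,-2)"
python3 -m pendant '[{"dx":0,"dy":0,"dz":0.002,"rx":0,"ry":0,"rz":0,"hand":0.01},{"dx":0,"dy":0,"dz":0.0015,"rx":0,"ry":0,"rz":0,"hand":0.01},{"dx":0,"dy":0,"dz":0.0015,"rx":0,"ry":0,"rz":0,"hand":0.01},{"dx":0,"dy":0,"dz":0,"rx":0,"ry":0,"rz":0,"hand":0.01},{"dx":0,"dy":0,"dz":0,"rx":0,"ry":0,"rz":0,"hand":0.01},{"dx":0,"dy":0,"dz":0,"rx":0,"ry":0,"rz":0,"hand":0.01}]'
python3 -c "
from h import *
go(.578,.3314,.0743,-2)"
```

```text
clock: 4.98
position: [0.5795, 0.3305, 0.093]
ee_rot: [0.0, 0.018, 1.0, 0.0]
contact_force: [0.8, -0.2, -5.4]
width: 0.0253
gripper_force: 60.2
turn first (deg) [ 0.03  0.05 -0.01] then shift mm [ 1.58  0.83 -1.02] F [ 0.84 -0.18 -5.45] w 0.0253 t 4.98 pos [0.5795 0.3305 0.093 ]
clock: 5.48
position: [0.5792, 0.3304, 0.0876]
ee_rot: [0.0, 0.017, 1.0, 0.0]
contact_force: [-0.8, -0.3, -5.2]
width: 0.0251
gripper_force: 60.2
turn first (deg) [ 0.  0. -0.] then shift mm [ 1.19  0.97 13.31] F [-0.82 -0.33 -5.15] w 0.0251 t 5.48 pos [0.5792 0.3304 0.0876]
```

```bash
python3 -m pendant '[{"dx":0.001,"dy":0.0008,"dz":0,"rx":0,"ry":0,"rz":0,"hand":0.01},{"dx":0,"dy":0,"dz":0.001,"rx":0,"ry":0,"rz":0,"hand":0.01},{"dx":0,"dy":0,"dz":0.001,"rx":0,"ry":0,"rz":0,"hand":0.01},{"dx":0,"dy":0,"dz":0,"rx":0,"ry":0,"rz":0,"hand":0.01},{"dx":0,"dy":0,"dz":0,"rx":0,"ry":0,"rz":0,"hand":0.01},{"dx":0,"dy":0,"dz":0,"rx":0,"ry":0,"rz":0,"hand":0.01}]'
python3 -c "
from h import *
go(.578,.3314,.0743,-2)"
```

```text
clock: 5.98
position: [0.5782, 0.3312, 0.0856]
ee_rot: [0.0, 0.017, 1.0, 0.0]
contact_force: [0.7, 0.1, -5.0]
width: 0.0252
gripper_force: 60.2
turn first (deg) [ 0.    0.   -0.01] then shift mm [ 0.24  0.17 11.31] F [ 0.74  0.12 -4.99] w 0.0252 t 5.98 pos [0.5782 0.3312 0.0856]
```

```bash
for i in 1 2 3; do python3 -m pendant '[{"dx":0,"dy":0,"dz":0.0015,"rx":0,"ry":0,"rz":0,"hand":0.01},{"dx":0,"dy":0,"dz":0,"rx":0,"ry":0,"rz":0,"hand":0.01},{"dx":0,"dy":0,"dz":0,"rx":0,"ry":0,"rz":0,"hand":0.01},{"dx":0,"dy":0,"dz":0,"rx":0,"ry":0,"rz":0,"hand":0.01}]' | grep -E "pos|contact"; echo; done
```

```text
position: [0.5782, 0.3312, 0.0841]
contact_force: [0.1, 0.1, -5.6]

position: [0.5782, 0.3312, 0.0826]
contact_force: [0.4, -0.4, -5.4]

position: [0.5782, 0.3312, 0.0811]
contact_force: [-0.4, -0.2, -5.8]
```

```bash
for i in 1 2 3 4; do python3 -m pendant '[{"dx":0,"dy":0,"dz":0.0006,"rx":0,"ry":0,"rz":0,"hand":0.01},{"dx":0,"dy":0,"dz":0,"rx":0,"ry":0,"rz":0,"hand":0.01},{"dx":0,"dy":0,"dz":0,"rx":0,"ry":0,"rz":0,"hand":0.01}]' | grep -E "pos|contact"; echo; done
```

```text
position: [0.5781, 0.3313, 0.0805]
contact_force: [0.3, 0.1, -5.2]

position: [0.5781, 0.3312, 0.0799]
contact_force: [0.1, -0.9, -5.0]

position: [0.5782, 0.3312, 0.0793]
contact_force: [0.2, -0.6, -6.2]

position: [0.5781, 0.3312, 0.0787]
contact_force: [-0.2, -0.9, -5.4]
```

```bash
for i in 1 2 3 4; do python3 -m pendant '[{"dx":0,"dy":0,"dz":0.0006,"rx":0,"ry":0,"rz":0,"hand":0.01},{"dx":0,"dy":0,"dz":0,"rx":0,"ry":0,"rz":0,"hand":0.01},{"dx":0,"dy":0,"dz":0,"rx":0,"ry":0,"rz":0,"hand":0.01}]' | grep -E "pos|contact"; echo; done
```

```text
position: [0.5782, 0.3313, 0.0781]
contact_force: [0.2, -0.1, -5.0]

position: [0.5783, 0.3313, 0.078]
contact_force: [-0.6, 0.2, -2.2]

position: [0.5784, 0.3313, 0.0778]
contact_force: [-1.6, -0.2, 2.2]

position: [0.5784, 0.3313, 0.0768]
contact_force: [-1.9, -0.6, 3.4]
```

```bash
for i in 1 2 3; do python3 -m pendant '[{"dx":0,"dy":0,"dz":0.0006,"rx":0,"ry":0,"rz":0,"hand":0.01},{"dx":0,"dy":0,"dz":0,"rx":0,"ry":0,"rz":0,"hand":0.01},{"dx":0,"dy":0,"dz":0,"rx":0,"ry":0,"rz":0,"hand":0.01}]' | grep -E "pos|contact"; echo; done
```

```text
position: [0.5784, 0.3313, 0.0758]
contact_force: [-1.0, 0.4, 3.2]

position: [0.5784, 0.3313, 0.0751]
contact_force: [-1.8, -0.9, 2.2]

position: [0.5783, 0.3313, 0.0745]
contact_force: [-0.8, -0.1, 3.2]
```

```bash
for i in 1 2 3; do python3 -m pendant '[{"dx":0,"dy":0,"dz":0.0004,"rx":0,"ry":0,"rz":0,"hand":0.01},{"dx":0,"dy":0,"dz":0,"rx":0,"ry":0,"rz":0,"hand":0.01},{"dx":0,"dy":0,"dz":0,"rx":0,"ry":0,"rz":0,"hand":0.01}]' | grep -E "pos|contact"; echo; done
```

```text
position: [0.5783, 0.3313, 0.0744]
contact_force: [-1.2, -0.5, 4.2]

position: [0.5783, 0.3313, 0.0744]
contact_force: [-1.9, -0.5, 6.7]

position: [0.5783, 0.3313, 0.0744]
contact_force: [-2.4, -0.2, 8.4]
```

```bash
python3 -m pendant '[{"dx":0,"dy":0,"dz":0.0004,"rx":0,"ry":0,"rz":0,"hand":0.01},{"dx":0,"dy":0,"dz":0,"rx":0,"ry":0,"rz":0,"hand":0.01},{"dx":0,"dy":0,"dz":0,"rx":0,"ry":0,"rz":0,"hand":0.01},{"dx":0,"dy":0,"dz":0,"rx":0,"ry":0,"rz":0,"hand":0.01},{"dx":0,"dy":0,"dz":0,"rx":0,"ry":0,"rz":0,"hand":0.035},{"dx":0,"dy":0,"dz":0,"rx":0,"ry":0,"rz":0,"hand":0.045},{"dx":0,"dy":0,"dz":0,"rx":0,"ry":0,"rz":0,"hand":0.06},{"dx":0,"dy":0,"dz":0,"rx":0,"ry":0,"rz":0,"hand":0.06},{"dx":0,"dy":0,"dz":0,"rx":0,"ry":0,"rz":0,"hand":0.06},{"dx":0,"dy":0,"dz":0,"rx":0,"ry":0,"rz":0,"hand":0.06}]' 20
python3 -c "
from h import *
go(.578,.3314,.155,-2)
snap('side','s2');crop('s2',220,160,360,265,5.7,'s2c')"
```

```text
clock: 11.32
position: [0.5781, 0.3312, 0.0725]
ee_rot: [-0.0, 0.018, 1.0, -0.0]
contact_force: [-0.2, -0.6, 0.7]
width: 0.0596
gripper_force: 0.0
turn first (deg) [-0.01 -0.02 -0.01] then shift mm [  0.12   0.19 -82.49] F [-0.24 -0.61  0.69] w 0.0596 t 11.32 pos [0.5781 0.3312 0.0725]
```

View pics/s2c.png

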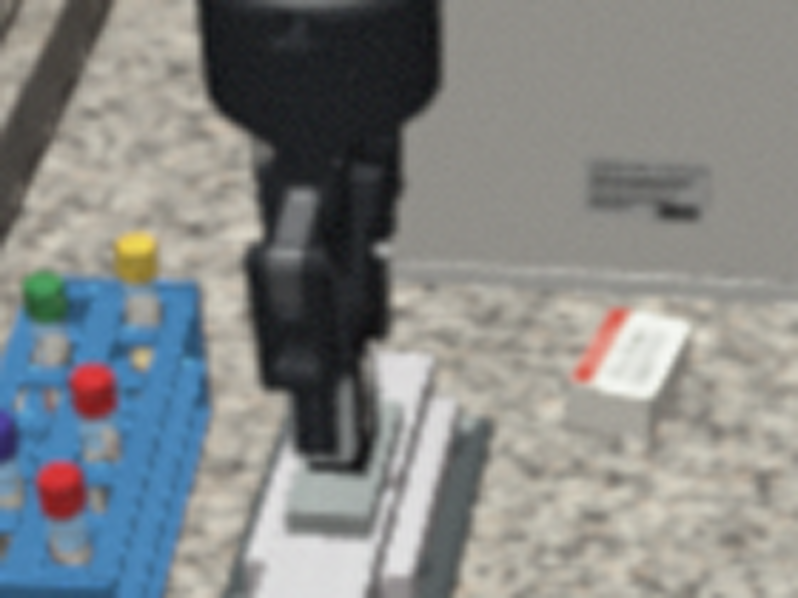

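```bash
python3 -m pendant '[{"dx":0,"dy":0,"dz":-0.01,"rx":0,"ry":0,"rz":0,"hand":0.06},{"dx":0,"dy":0,"dz":-0.02,"rx":0,"ry":0,"rz":0,"hand":0.06},{"dx":0,"dy":0,"dz":-0.03,"rx":0,"ry":0,"rz":0,"hand":0.06},{"dx":0,"dy":0,"dz":-0.03,"rx":0,"ry":0,"rz":0,"hand":0.06},{"dx":0,"dy":0,"dz":0,"rx":0,"ry":0,"rz":0,"hand":0.06},{"dx":0,"dy":0,"dz":0,"rx":0,"ry":0,"rz":-3.25,"hand":0.06},{"dx":0,"dy":0,"dz":0,"rx":0,"ry":0,"rz":-3.25,"hand":0.06},{"dx":0,"dy":0,"dz":0,"rx":0,"ry":0,"rz":0,"hand":0.06},{"dx":0,"dy":0,"dz":0,"rx":0,"ry":0,"rz":0,"hand":0.06}]'
python3 -c "
from h import *
go(.362,.299,.1,4.5)"
```

```text
clock: 12.12
position: [0.5781, 0.3312, 0.1633]
ee_rot: [0.0, -0.039, 0.999, 0.0]
contact_force: [-0.6, 0.3, 0.2]
width: 0.0601
gripper_force: 0.0
turn first (deg) [ 0.01  0.02 -0.09] then shift mm [218.01 -15.16  63.26] F [-0.63  0.32  0.18] w 0.0601 t 12.12 pos [0.5781 0.3312 0.1633]
```

```bash
python3 -m pendant '[{"dx":0.014,"dy":0,"dz":0,"rx":0,"ry":0,"rz":0,"hand":0.06},{"dx":0.026,"dy":-0.002,"dz":0,"rx":0,"ry":0,"rz":0,"hand":0.06},{"dx":0.032,"dy":-0.002,"dz":0,"rx":0,"ry":0,"rz":0,"hand":0.06},{"dx":0.032,"dy":-0.002,"dz":0,"rx":0,"ry":0,"rz":0,"hand":0.06},{"dx":0.032,"dy":-0.003,"dz":0.01,"rx":0,"ry":0,"rz":0,"hand":0.06},{"dx":0.032,"dy":-0.003,"dz":0.02,"rx":0,"ry":0,"rz":0,"hand":0.06},{"dx":0.03,"dy":-0.003,"dz":0.02,"rx":0,"ry":0,"rz":0,"hand":0.06},{"dx":0.02,"dy":0,"dz":0.013,"rx":0,"ry":0,"rz":0,"hand":0.06},{"dx":0,"dy":0,"dz":0,"rx":0,"ry":0,"rz":0,"hand":0.06},{"dx":0,"dy":0,"dz":0,"rx":0,"ry":0,"rz":0,"hand":0.06},{"dx":0,"dy":0,"dz":0,"rx":0,"ry":0,"rz":0,"hand":0.06},{"dx":0,"dy":0,"dz":0,"rx":0,"ry":0,"rz":0,"hand":0.06}]'
python3 -c "
from h import *
go(.362,.299,.032,4.5)
snap('side','s3');crop('s3',270,130,470,280,4,'s3c')"
```

```text
clock: 13.12
position: [0.3642, 0.3001, 0.1009]
ee_rot: [0.002, -0.039, 0.999, 0.001]
contact_force: [0.3, 0.5, 1.1]
width: 0.06
gripper_force: 0.0
turn first (deg) [ 0.08  0.18 -0.05] then shift mm [ 2.32 -0.95 68.88] F [0.27 0.49 1.09] w 0.06 t 13.12 pos [0.3642 0.3001 0.1009]
```

View pics/s3c.png

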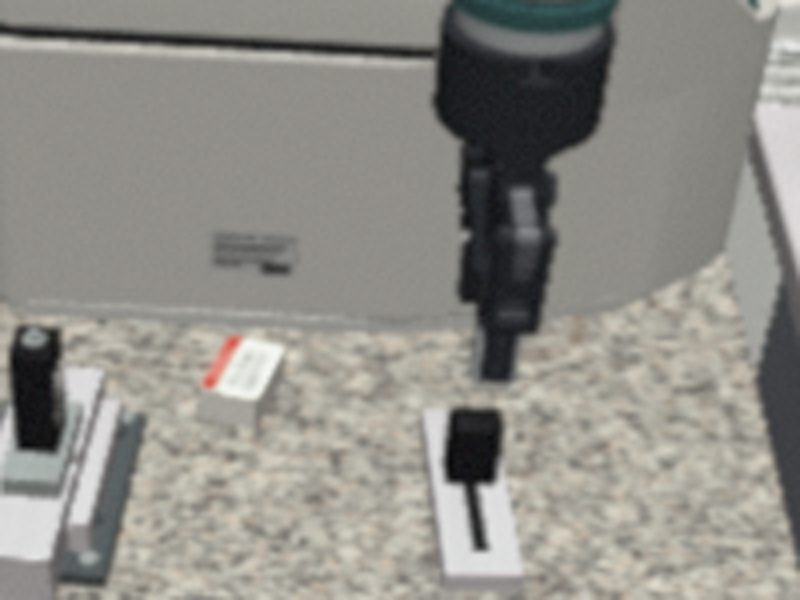

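The gauge stands upright and seated on the rail, at left (35,400). The fingers hang above the tally grip at (472,445). Next I'll descend around the grip and slide it left.

```bash
python3 -m pendant '[{"dx":0,"dy":0,"dz":0.02,"rx":0,"ry":0,"rz":0,"hand":0.065},{"dx":0,"dy":-0.001,"dz":0.02,"rx":0,"ry":0,"rz":0,"hand":0.065},{"dx":0,"dy":0,"dz":0.02,"rx":0,"ry":0,"rz":0,"hand":0.065},{"dx":0,"dy":0,"dz":0.008,"rx":0,"ry":0,"rz":0,"hand":0.065},{"dx":0,"dy":0,"dz":0,"rx":0,"ry":0,"rz":0,"hand":0.065},{"dx":0,"dy":0,"dz":0,"rx":0,"ry":0,"rz":0,"hand":0.028},{"dx":0,"dy":0,"dz":0,"rx":0,"ry":0,"rz":0,"hand":0.028},{"dx":0,"dy":0,"dz":0,"rx":0,"ry":0,"rz":0,"hand":0.028},{"dx":0,"dy":0,"dz":0,"rx":0,"ry":0,"rz":0,"hand":0.028},{"dx":0,"dy":0,"dz":0,"rx":0,"ry":0,"rz":0,"hand":0.028}]' 20
python3 -m pendant '[{"dx":0,"dy":0.005,"dz":0,"rx":0,"ry":0,"rz":0,"hand":0.028},{"dx":0,"dy":0.005,"dz":0,"rx":0,"ry":0,"rz":0,"hand":0.028},{"dx":0,"dy":0.005,"dz":0,"rx":0,"ry":0,"rz":0,"hand":0.028},{"dx":0,"dy":0.005,"dz":0,"rx":0,"ry":0,"rz":0,"hand":0.028},{"dx":0,"dy":0.005,"dz":0,"rx":0,"ry":0,"rz":0,"hand":0.028},{"dx":0,"dy":0.005,"dz":0,"rx":0,"ry":0,"rz":0,"hand":0.028},{"dx":0,"dy":0,"dz":0,"rx":0,"ry":0,"rz":0,"hand":0.028},{"dx":0,"dy":0,"dz":0,"rx":0,"ry":0,"rz":0,"hand":0.028}]'
```

```text
clock: 14.0
position: [0.3626, 0.2985, 0.0326]
ee_rot: [0.001, -0.039, 0.999, 0.0]
contact_force: [0.3, -0.0, 0.3]
width: 0.0278
gripper_force: 0.0
clock: 14.67
position: [0.3597, 0.3288, 0.0318]
ee_rot: [0.0, -0.039, 0.999, 0.0]
contact_force: [-0.5, -0.0, 0.3]
width: 0.0281
gripper_force: 0.0
```

```bash
python3 -m pendant '[{"dx":0,"dy":0.005,"dz":0,"rx":0,"ry":0,"rz":0,"hand":0.028},{"dx":0,"dy":0.005,"dz":0,"rx":0,"ry":0,"rz":0,"hand":0.028},{"dx":0,"dy":0.003,"dz":0,"rx":0,"ry":0,"rz":0,"hand":0.028},{"dx":0,"dy":0,"dz":0,"rx":0,"ry":0,"rz":0,"hand":0.028},{"dx":0,"dy":0,"dz":0,"rx":0,"ry":0,"rz":0,"hand":0.028}]'
for i in 1 2 3 4; do python3 -m pendant '[{"dx":0,"dy":0.0015,"dz":0,"rx":0,"ry":0,"rz":0,"hand":0.028},{"dx":0,"dy":0,"dz":0,"rx":0,"ry":0,"rz":0,"hand":0.028},{"dx":0,"dy":0,"dz":0,"rx":0,"ry":0,"rz":0,"hand":0.028}]' | grep -E "pos|contact"; done
```

```text
clock: 15.08
position: [0.3589, 0.3416, 0.0319]
ee_rot: [0.0, -0.039, 0.999, 0.0]
contact_force: [-0.3, 0.7, -0.6]
width: 0.0277
gripper_force: 0.0
position: [0.3588, 0.3427, 0.032]
contact_force: [1.0, -0.4, 0.1]
position: [0.3586, 0.3441, 0.032]
contact_force: [0.1, -0.8, -0.9]
position: [0.3585, 0.3457, 0.032]
contact_force: [0.4, -1.2, 0.4]
position: [0.3583, 0.3465, 0.0319]
contact_force: [2.6, -4.2, 1.9]
```

```bash
python3 -m pendant '[{"dx":0,"dy":0.001,"dz":0,"rx":0,"ry":0,"rz":0,"hand":0.028},{"dx":0,"dy":0,"dz":0,"rx":0,"ry":0,"rz":0,"hand":0.028},{"dx":0,"dy":0,"dz":0,"rx":0,"ry":0,"rz":0,"hand":0.028}]'; python3 -m pendant '[{"dx":0,"dy":-0.003,"dz":0,"rx":0,"ry":0,"rz":0,"hand":0.05},{"dx":0,"dy":0,"dz":0,"rx":0,"ry":0,"rz":0,"hand":0.05},{"dx":0,"dy":0,"dz":0,"rx":0,"ry":0,"rz":0,"hand":0.05},{"dx":0,"dy":0,"dz":-0.02,"rx":0,"ry":0,"rz":0,"hand":0.05},{"dx":0,"dy":0,"dz":-0.03,"rx":0,"ry":0,"rz":0,"hand":0.05},{"dx":0,"dy":0,"dz":-0.03,"rx":0,"ry":0,"rz":0,"hand":0.05},{"dx":0,"dy":0,"dz":-0.03,"rx":0,"ry":0,"rz":0,"hand":0.05},{"dx":0,"dy":0,"dz":0,"rx":0,"ry":0,"rz":0,"hand":0.05},{"dx":0,"dy":0,"dz":0,"rx":0,"ry":0,"rz":0,"hand":0.05},{"dx":0,"dy":0,"dz":0,"rx":0,"ry":0,"rz":0,"hand":0.05}]'
python3 -c "
from h import *
snap('side','s4');crop('s4',230,130,430,280,4,'s4c')"
```

```text
clock: 16.33
position: [0.3583, 0.3467, 0.0319]
ee_rot: [0.0, -0.04, 0.999, -0.001]
contact_force: [3.2, -7.0, 3.0]
width: 0.0278
gripper_force: 3.6
clock: 17.17
position: [0.3578, 0.345, 0.1414]
ee_rot: [-0.0, -0.039, 0.999, 0.0]
contact_force: [-0.0, -0.6, -0.8]
width: 0.0501
gripper_force: 0.0
```

View pics/s4c.png

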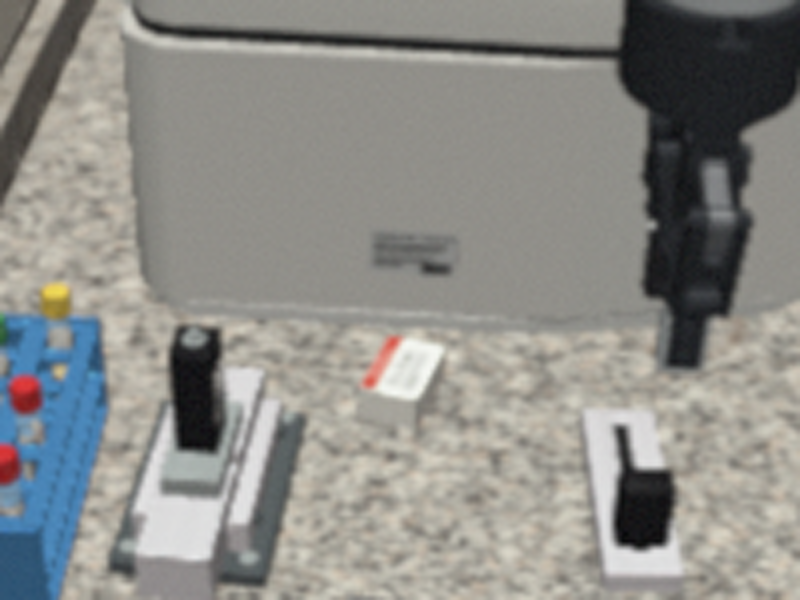

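The tally grip (643,510) is at the left stop, the gauge (195,400) sits flat on the rail, and the carton has not moved. The cup lies outside this crop and the arm never went near it. Handing in.

```bash
python3 -c "
from rig import manip
print(manip.sign_off())"
```

```text
the job is handed in; nothing more can be done
None
```

I handed the job in with the gauge sitting flat on the rail, its probe on the floor of a groove about 10.4 mm deep, and the tally slid fully left; the carton is unmoved and the arm stayed clear of the cup.

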